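# Span a round cell with sensing tweezers

### The arm

A 6-joint arm with a two-finger parallel gripper is mounted at the origin on the work surface; the furniture and walls round the work are solid. World frame = base frame: x ahead of the robot, y to its left, z up, the work surface at z = 0. Lengths are in mm, angles in degrees, forces in N, time in s.
With the tool pointing down it reaches from about 400 to 925 mm from the base axis. Payload 3.4 kg.
Tool frame: the origin (TCP) lies midway between the tips of the shut fingers; the grasp point (between the pads) lies 19 mm behind it (env.hold_point_z is the distance from the TCP to the grasp point, in mm); z points along the fingers, y is the line along which they close (so a half turn about z gives the same grasp; the last joint's range is limited). The gripper opens to 85 mm and grips with 20 to 120 N. Pads are 22 mm wide; open, the fingers measure 114 mm over their backs; the gripper's body (76 mm by 85 mm) begins 54 mm behind the grasp point. The pads swing forward as they close: fully open they stand 13 mm farther back than shut.
Start: joints at [59.33, 17.578, 86.31, -0, 76.112, -4.211], TCP at [256.22, 514.764, 231.305] pointing down, gripper open.
Joint ranges: [-179.03, 179.03], [-60, 130.46], [8.19, 133.38], [-81.62, 261.62], [5.75, 156.47], [-153.77, 153.77]. Speed limits (degrees/s): [147.25, 147.25, 180, 180, 180, 180].

### API

Orientations are given as a 3x3 rotation matrix whose columns are the frame's x, y, z axes.
In Python, from bench import env gives the robot as it stands.
- The arm moves only by the tool arm_command, never from a script. Its argument "moves" is a list of rows, each a list of 7 numbers: the shift along the tool's x, y, z each as a share of 500 mm, from -1 to 1, then the turn, a rotation vector about the tool's x, y, z each as a share of pi rad, from -1 to 1, then the opening, from -1 (shut) to 1 (fully open). A call has 1 to 12 rows; each row shifts and turns the commanded pose from where the row before left it, along the tool's axes as they then stand; what a row does not reach is not made up. A row lasts 1/12 s, in which the tool goes at most 41.7 mm and 7.16 degrees, less where a joint would pass 70% of its speed; a pose out of reach is approached as far as the arm can. A call with a number of a shift or a turn outside -1 to 1 is refused whole. A call with a gripper value outside its range is refused whole. The fingers move at their own pace and stop on an object; "force" is the grip in N (left out, the last holds). Time passes only in rows, so rows that do not move let the fingers close. It gives the time, the measured TCP pose, the force, the opening and the grip force at its end, in the units of the state.
- env.get_state(): the state, without advancing time (a new reading comes with each control period).
- env.get_image(name): name is "scene" or "top"; returns a dict with "frame" (480x640x3 uint8, red, green, blue), "mtx" (3x3 intrinsics, pixels), "origin" and "attitude" of the camera in the world. Camera axes: x right, y up, looking along -z (the intrinsics and any distortion apply to the point x, -y, -z); pixel columns grow to the right and rows downward; lengths in mm; the calibration is good to about 2 mm. A picture is of the moment at which its call begins. There is no depth.
- env.job_done(): hands the job in; it is judged then, once.
Trained networks look in a picture, given as the dict that the camera call returned (one of the last four; its "shot" number tells which), for a name from the list of things; names that differ only in an ending like _2 or _b are one class to them, and where a whole thing is asked for, a point or a joint stands for the part that bears it (a point fixed in the world has none). Each returns a list of dicts, best first, with "score" (0 to 1); they miss things now and then, are a little off and sometimes report something else, mostly with a low value. They report only what shows in the picture. A call takes as long as a camera call. They do not tell look-alikes from the thing itself.
- env.look_for(picture, name): "at" ([row, column] in pixels, amid what is visible of it).
- env.trace(picture, name): "mask" (480x640 bool, what is visible of it) and "at" ([row, column] in pixels, amid what is visible of it).
- env.place_of(picture, name): "at" ([row, column] in pixels: a listed point, or the origin of a listed thing).
The state is a dict: "clock": time; "joint_pos": joint angles; "qvel": joint speeds; "joint_efforts": joint torques, N m; "position": TCP position; "eef_rot": TCP orientation; "ft_force": force on the tool from outside, world axes, zero at the start; "torque": the same for the moment, N m; "gripper_width": finger opening in mm; "gripper_force": force on a finger pad.
Only numpy, scipy, OpenCV 4.12 (cv2) and the standard library are available. Lean on these libraries where they do the work, as an engineer would, in place of code of your own. Each camera call takes 0.05 s, during which the arm holds its last target. There are 200 camera calls.

### The job

Lay the round blue cell, which stands on end, on its side in the black V saddles of the small cradle, centred along them. Then pick the sprung sensing tweezers up off their wooden rest by both legs, bring the tips down between the saddles with one either side of the cell, tip ends about level with the cell's middle and touching neither cell nor cradle, and squeeze until the red pointer stands in the green band of the scale (34 mm between the tips). Finish holding the tweezers there, with the gap steady, and leave the other things on the bench where they stand.

Things in the scene. Friction and masses are not known exactly. Their poses are not given: they have to be found in the camera images.
- round_cell: Round cell in a blue sleeve with a white band near its top, 21 mm diameter, 70 mm long, 0.07 kg, loose, standing upright at the start. Origin at the centre of its lower end; its z axis runs along the cell.
- cell_mid (a point): Middle of the round cell, on its axis, 35 mm from either end.
- cradle: Cradle fixed to the bench: aluminium base plate 100 (x) x 62 (y) x 8 mm with two black V saddles (90 degree V along x), each 10 mm thick, from 23 to 33 mm either side of the centre along x; tops 43 mm above the bench and 41 mm wide in y. Between them 46 mm are open down to the plate. Origin at the centre of its underside.
- cradle_seat (a point): Where the middle of the laid cell belongs: on the cradle's centre, 40.8 mm above the bench; its x axis is the direction in which the cell lies (either end first), y across it, z up.
- rest: Light wooden rest fixed to the bench that carries the tweezers 56 mm above it: a heel block 46 x 40 mm under the hinge and a cross bar 10 (x) x 90 (y) mm, centred 99 mm along x from the hinge; nothing but a low base plate (8 mm) between them. Origin on the bench under the tweezers' hinge; x points to the tweezers' tips.
- tweezers: Sprung tweezers, tips bent down, about 0.085 kg, loose, level on the rest. Origin under the hinge (dark disc 47 mm across), level with the legs' undersides; x runs midway between the open legs to the tips, z up. Two steel legs, 6 mm wide, 12 mm high, pass 20 mm either side of the hinge centre, reach 120 mm from it and there bend straight down 42 mm. Carries the left (+y) leg.
- tweezers_grip (a point): Where to take the tweezers: midway between the open legs, 70 mm along x from the hinge, half way up the legs (62 mm above the bench at the start), between the black patches (55 to 85 mm from the hinge). Close across the legs: outer faces 59 mm apart when open; 46 mm apart and parallel at the marked gap. Mass centre about 40 mm from the hinge.
- gap_mark (a point): Green band, 6 mm wide, on the white scale strip that the left leg carries over the right one, 100 mm from the hinge. The right leg's red pointer stands in its middle at the marked gap.
- tweezers_leg (a joint): Angle by which the legs are squeezed together, rad: 0 open (tips 55 mm apart, inside), 0.18 the marked gap (legs parallel, 34 mm between the tips), 0.30 the stop (20 mm). The spring pushes the legs apart: at the grip patches about 2 N open, 6 N at the marked gap, 8.5 N at the stop.
- tip_left (a point): Middle of the lower end of the left (+y) tip, on the leg's centre line: 117 mm along the leg from the hinge, 42 mm below the legs' undersides. Tips are 6 mm square.
- tip_right (a point): The same point of the right (-y) tip, on the leg that carries the red pointer.
- tub: Bystander: small white tub with a blue screw lid, 37 mm wide, 54 mm tall. Loose; leave it alone. Origin at the centre of its underside.
- tape: Bystander: roll of yellow tape lying flat, 66 mm across, 19 mm high. Loose; leave it alone. Origin at the centre of its underside.
- block: Bystander: dark grey terminal block, 22 x 70 x 19 mm. Loose; leave it alone. Origin at the centre of its underside.
- bottle: Bystander: white bottle with a red spout, 52 mm wide, 140 mm tall. Loose; leave it alone. Origin at the centre of its underside.
Things that resemble listed ones, but are neither listed nor needed, are in the scene too. Of the things that look like the round_cell, take the one that is farthest from the robot's base at the start.

How it is judged (in metres and radians):
On the way, in this order (a step that is already met when the one before it is completed fails the run):
1. the round cell lies in the cradle, let go, the tweezers still on their rest (x of cell_mid in the frame of cradle_seat between -0.01 and 0.01 m and y of cell_mid in the frame of cradle_seat between -0.004 and 0.004 m and z of cell_mid in the frame of cradle_seat between -0.004 and 0.004 m and angle between the z axis of round_cell and the x axis of cradle_seat, either way round below 0.1 rad and contact force between the fingers and round_cell below 0.2 N and height (world z) of tweezers below 0.07 m), for 0.2 s.
2. the tweezers are lifted clear of the rest (height (world z) of tweezers above 0.066 m and contact force between tweezers and rest below 0.2 N and contact force between the fingers and tweezers above 1 N), for 0.2 s.
At the end, for the whole second after the job is handed in: Cell in both saddles: middle within 10 mm along, 4 mm across and in height. Tweezers held by the fingers alone, touching no rest, cradle or cell: a tip 12 mm or more either side of the centre line, ends within 12 mm along, 9 mm in height of its middle; legs at 0.18 +- 0.025 rad (34 +- 3 mm), still (x of cell_mid in the frame of cradle_seat between -0.01 and 0.01 m and y of cell_mid in the frame of cradle_seat between -0.004 and 0.004 m and z of cell_mid in the frame of cradle_seat between -0.004 and 0.004 m and angle between the z axis of round_cell and the x axis of cradle_seat, either way round below 0.1 rad and value of joint tweezers_leg between 0.155 and 0.205 rad and ((y of tip_left in the frame of cradle_seat above 0.012 m and y of tip_right in the frame of cradle_seat below -0.012 m) or (y of tip_right in the frame of cradle_seat above 0.012 m and y of tip_left in the frame of cradle_seat below -0.012 m)) and x of tip_left in the frame of cradle_seat between -0.012 and 0.012 m and z of tip_left in the frame of cradle_seat between -0.009 and 0.009 m and x of tip_right in the frame of cradle_seat between -0.012 and 0.012 m and z of tip_right in the frame of cradle_seat between -0.009 and 0.009 m and contact force between tweezers and rest below 0.3 N and contact force between tweezers and cradle below 0.3 N and contact force between tweezers and round_cell below 0.3 N and contact force between the fingers and tweezers above 2 N and velocity of joint tweezers_leg between -0.05 and 0.05 rad/s and linear speed of tweezers below 0.02 m/s); the arm keeps its last pose, push and grip.
It fails at once if a bystander is moved by more than 3 cm (distance of any of tub, tape, block, bottle from where it was at the start of the episode above 0.03 m).
It also fails if it takes over 58 s, if anything falls off the work surface, if the arm or the gripper's body presses on something with over 40 N, if the wrist force passes 120 N, or if a joint passes its speed limit or range.

## Working session

There is one attempt and no reset: what is moved stays moved. The work goes in short steps, Python scripts to look and compute and a tool call to move; the robot and the scene stay as the last step left them, time stands still between calls to the robot, and variables do not carry over. Pictures are saved under pics/ and viewed, at most 10 in all, crops included, and the job is handed in when it is done.

Besides the shell and the picture viewer there is one more tool, called after "Call:" as name(argument=value, ...) on one line, values as JSON. arm_command: Moves the arm, as the interface text tells. Its arguments: {"type":"object","properties":{"moves":{"type":"array","items":{"type":"array","items":{"type":"number"}}},"force":{"type":"number"}},"required":["moves"]}

```bash
mkdir -p pics; ls; cat > h.py <<'E'
import numpy as np, cv2
from bench import env
np.set_printoptions(precision=1,suppress=True)
def ray(p,at):
    K=np.array(p["mtx"]);d=np.linalg.inv(K)@[at[1],at[0],1.]
    return np.array(p["origin"]),np.array(p["attitude"])@(d*[1,-1,-1])
def onz(p,at,z):
    o,d=ray(p,at);return o+d*(z-o[2])/d[2]
def tri(rs):
    A=0;b=0;P=[]
    for o,d in rs:
        d=d/np.linalg.norm(d);M=np.eye(3)-np.outer(d,d);A=A+M;b=b+M@o
    x=np.linalg.solve(A,b)
    e=[np.linalg.norm((np.eye(3)-np.outer(d,d)/(d@d))@(x-o)) for o,d in rs]
    return x,max(e)
def proj(p,X):
    c=np.array(p["attitude"]).T@(np.array(X)-p["origin"]);u=np.array(p["mtx"])@(c*[1,-1,-1]);return u[:2]/u[2]
E
python3 - <<'E'
from h import *
P={n:env.get_image(n) for n in("scene","top")}
for n,p in P.items():
    cv2.imwrite(f"pics/a_{n}.png",p["frame"][:,:,::-1]); print(n,p.keys(),p["origin"],p["mtx"])
Z=dict(round_cell=0,cell_mid=35,cradle=0,cradle_seat=40.8,rest=0,tweezers=56,tweezers_grip=62,gap_mark=68,tip_left=14,tip_right=14,tub=0,tape=0,block=0,bottle=0)
for k,z in Z.items():
    for n,p in P.items():
        for r in env.place_of(p,k)[:4]: print(k,n,round(r["score"],2),np.array(r["at"]),onz(p,r["at"],z))
E
```

```text
pics
scene dict_keys(['frame', 'mtx', 'origin', 'attitude', 'shot']) [ 158.8 -577.1  786.2] [[495.9   0.  316.2]
 [  0.  495.9 241. ]
 [  0.    0.    1. ]]
top dict_keys(['frame', 'mtx', 'origin', 'attitude', 'shot']) [ 382.5   89.5 1011.9] [[487.7   0.  323.1]
 [  0.  487.7 239.1]
 [  0.    0.    1. ]]
round_cell scene 0.84 [276.9 198.9] [301.1 173.9   0. ]
round_cell scene 0.6 [272.3 293.6] [485.   87.3  -0. ]
round_cell scene 0.56 [289.1 244.6] [372.8  94.3   0. ]
round_cell scene 0.5 [277.9 249.4] [394.5 118.7   0. ]
round_cell top 0.64 [345.5 277.8] [306.  174.8   0. ]
round_cell top 0.53 [304.6 301.7] [389.2 128.2   0. ]
round_cell top 0.49 [256. 322.] [490.4  88.3   0. ]
round_cell top 0.39 [314.6 319.3] [369.5  91.6   0. ]
cell_mid scene 0.66 [263.8 245. ] [392.3 129.2  35. ]
cell_mid scene 0.62 [265.1 294.1] [481.   75.6  35. ]
cell_mid scene 0.59 [279.4 238.4] [362.7  94.8  35. ]
cell_mid scene 0.57 [262.9 196.8] [304.6 180.9  35. ]
cell_mid top 0.63 [257.  324.2] [484.7  83.8  35. ]
cell_mid top 0.61 [319.  319.2] [361.4  91.6  35. ]
cell_mid top 0.57 [349.1 274. ] [301.6 
[... 1061 characters left out ...]
0.63 [220.5 294.9] [560.  223.7  14. ]
tip_left scene 0.32 [271.9 295.6] [483.4  74.4  14. ]
tip_left top 0.79 [231.1 259.5] [538.3 218.5  14. ]
tip_right top 0.51 [257.2 326.2] [486.5  79.6  14. ]
tip_right top 0.45 [255.7 264.6] [487.3 206.2  14. ]
tub scene 0.71 [178.7 315.6] [695.3 363.    0. ]
tub top 0.86 [172.8 339.1] [669.7  54.9   0. ]
tape scene 0.87 [215.1 338.8] [671. 204.   0.]
tape scene 0.5 [317.2 436.7] [ 677.7 -160.3    0. ]
tape top 0.59 [169.3 269.6] [674.6 203.6   0. ]
block scene 0.74 [317.5 432. ] [ 669.  -156.3    0. ]
block top 0.75 [174.  437.1] [ 671.1 -154.7    0. ]
bottle scene 0.7 [176.9 319.2] [707.8 365.4   0. ]
bottle top 0.83 [156.2 196.8] [700.5 360.5   0. ]
```

View pics/a_scene.png

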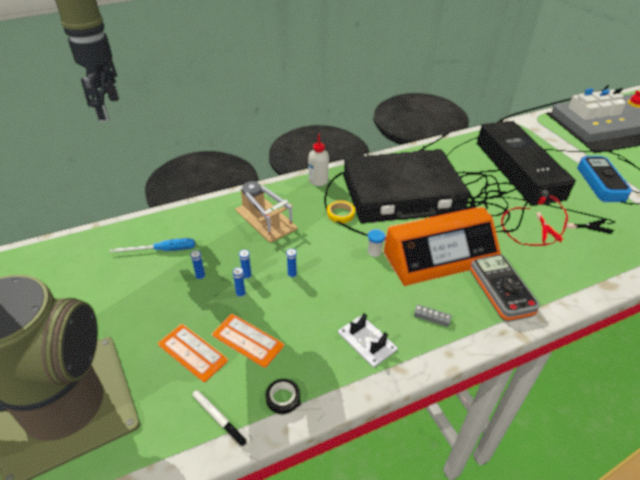

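View pics/a_top.png

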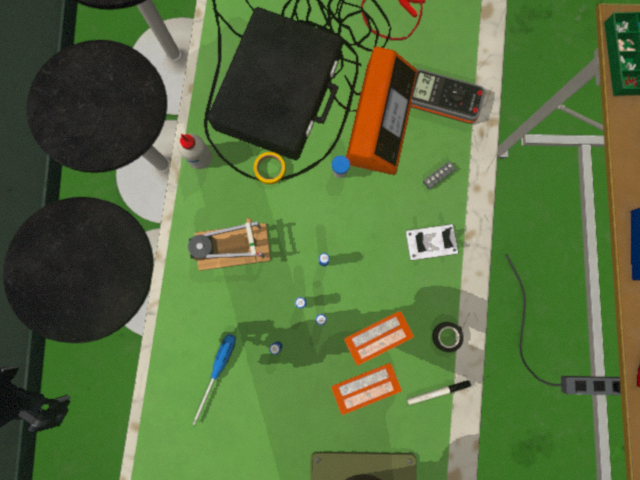

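The scene view shows four blue cells, with the farthest at about (268, 292). The tweezers on their rest are at (205, 265) and the cradle is at (340, 367). In the top view, the farthest cell is at (257, 323), the cradle at (241, 432) with its long axis across the image (roughly world y), and the tweezers at (243, 235) with tips pointing right (−y). Next I refine the poses by fitting silhouettes in both cameras.

```bash
cat > fit.py <<'E'
from h import *
from scipy.optimize import minimize
from scipy.spatial.transform import Rotation as Ro
def box(x0,x1,y0,y1,z0,z1): return np.array([[x,y,z] for x in(x0,x1) for y in(y0,y1) for z in(z0,z1)],float)
def cyl(r,z0,z1,c=(0,0)): 
    t=np.linspace(0,2*np.pi,24,endpoint=False)
    return np.array([[c[0]+r*np.cos(a),c[1]+r*np.sin(a),z] for a in t for z in(z0,z1)])
def saddle(s):
    a,b=sorted((23*s,33*s)); out=[]
    for q in(1,-1):  # V: bottom z 26, reaching y=17 at the top z=43
        pr=[(0,8),(0,26),(17*q,43),(20.5*q,43),(20.5*q,8)]
        out.append(np.array([[x,y,z] for x in(a,b) for y,z in pr],float)) if 0 else out.extend([
          np.array([[x,y,z] for x in(a,b) for y,z in [(0,8),(0,26),(20.5*q,8),(20.5*q,26)]],float),
          np.array([[x,y,z] for x in(a,b) for y,z in [(0,26),(17*q,43),(20.5*q,43),(20.5*q,26)]],float)])
    return out
CR=[box(-50,50,-31,31,0,8)]+saddle(1)+saddle(-1)
def legs(th=0.):
    o=[cyl(23.5,0,14)]
    for s in(1,-1):
        R=Ro.from_euler('z',s*(.09-th/2)).as_matrix()  # legs parallel at .18
        for b in(box(0,120,s*20-3,s*20+3,0,12),box(114,120,s*20-3,s*20+3,-42,12)): o.append(b@R.T)
    return o
def render(p,parts,X,S=4):
    m=np.zeros((480*S,640*S),np.uint8)
    yaw=Ro.from_euler('z',X[3]).as_matrix()
    for b in parts:
        uv=np.array([proj(p,yaw@q+X[:3]) for q in b])
        h=cv2.convexHull(((uv+.5)*S*16-8).astype(np.int32)); cv2.fillConvexPoly(m,h,1,shift=4)
    return cv2.resize(m.astype(np.float32),(640,480),interpolation=cv2.INTER_AREA)
def fit(pairs,parts,x0,z,usey=True):
    def f(v):
        X=[v[0],v[1],z,v[2]/50 if usey else 0]
        return sum(((render(p,parts,X)-m)**2).sum() for p,m in pairs)
    s=np.array([x0[0],x0[1],x0[2]*50]);n=3 if usey else 2
    r=minimize(f,s[:n],method='Nelder-Mead',options=dict(initial_simplex=np.vstack([s[:n]]+[s[:n]+6*e for e in np.eye(n)]),xatol=.1,fatol=.1,maxiter=150))
    return r.x/np.array([1,1,50])[:n],r.fun
def near(p,name,xyz,k=25):
    c=proj(p,xyz)[::-1]
    L=[r for r in env.trace(p,name) if np.linalg.norm(np.array(r["at"])-c)<k]
    return L[0]["mask"].astype(np.float32) if L else None
E
python3 - <<'E'
from fit import *
P={n:env.get_image(n) for n in("scene","top")}
for name,parts,x0,z,uy,k in(("round_cell",[cyl(10.5,0,70)],(486,87,0),0,False,10),("cradle",CR,(524,-141,1.6),0,True,15),("tweezers",legs(),(500,322,-1.45),56,True,40)):
    pr=[(n,p,near(p,name,[x0[0],x0[1],z+(35 if k==10 else 5)],k)) for n,p in P.items()]
    pr=[q for q in pr if q[2] is not None]
    for sub in [[q] for q in pr]+[pr]:
        r,c=fit([q[1:] for q in sub],parts,x0,z,uy)
        print(name,[q[0] for q in sub],r[:2],np.degrees(r[2:]),"cost",c,"area",[q[2].sum() for q in sub])
s=env.get_state();print(s["eef_rot"],s["position"])
for n,o in(("scene",(180,150)),("top",(180,190))):
    a=P[n]["frame"][o[0]:o[0]+200,o[1]:o[1]+266,::-1]; cv2.imwrite(f"pics/b_{n}.png",cv2.resize(a,(798,600),interpolation=cv2.INTER_CUBIC))
E
```

```text
round_cell ['scene'] [478.7  83.4] [] cost 34.234375 area [np.float32(261.0)]
round_cell ['top'] [479.4  84.1] [] cost 14.046875 area [np.float32(107.0)]
round_cell ['scene', 'top'] [478.5  83.7] [] cost 48.8828125 area [np.float32(261.0), np.float32(107.0)]
cradle ['scene'] [ 523.5 -141.1] [99.8] cost 38.86328125 area [np.float32(1647.0)]
cradle ['top'] [ 522.7 -140.6] [99.7] cost 32.2890625 area [np.float32(1447.0)]
cradle ['scene', 'top'] [ 523.1 -141. ] [99.4] cost 78.92578125 area [np.float32(1647.0), np.float32(1447.0)]
tweezers ['scene'] [498.5 327. ] [-81.5] cost 140.83984375 area [np.float32(661.0)]
tweezers ['top'] [497.7 326.9] [-80.8] cost 203.7421875 area [np.float32(1049.0)]
tweezers ['scene', 'top'] [498.1 326.6] [-81.1] cost 344.5546875 area [np.float32(661.0), np.float32(1049.0)]
[[-0.9  0.4 -0. ]
 [ 0.4  0.9 -0. ]
 [ 0.  -0.  -1. ]] [256.2 514.8 231.3]
```

Call:
arm_command(moves=[[0,0,0,0,0,0.0375,1],[0,0,0,0,0,0.0375,1],[0,0,0,0,0,0.0375,1],[0,0,0,0,0,0.0375,1],[0,0,0,0,0,0.0375,1],[0,0,0,0,0,0.0375,1],[0,0,0,0,0,0.0375,1],[0,0,0,0,0,0.0375,1],[-0.07,0.02,0,0,0,0,1],[-0.07,0.02,0,0,0,0,1],[-0.07,0.02,0,0,0,0,1],[-0.07,0.02,0,0,0,0,1]], force=30)

```text
clock: 2.9
position: [319.1, 382.1, 231.3]
eef_rot: [[-0.167, 0.986, 0.0], [0.986, 0.167, -0.0], [-0.0, 0.0, -1.0]]
ft_force: [0.6, 0.6, 0.1]
gripper_width: 85.4
gripper_force: 0.0
```

Call:
arm_command(moves=[[-0.07,0.02,0,0,0,0,1],[-0.07,0.02,0,0,0,0,1],[-0.07,0.02,0,0,0,0,1],[-0.07,0.02,0,0,0,0,1],[-0.07,0.02,0,0,0,0,1],[-0.07,0.02,0,0,0,0,1],[-0.07,0.02,0,0,0,0,1],[-0.07,0.02,0,0,0,0,1],[-0.07,0.02,0,0,0,0,1],[-0.07,0.02,0,0,0,0,1],[-0.07,0.02,0,0,0,0,1],[0,0,0,0,0,0,1]])

```text
clock: 3.9
position: [494.8, 16.3, 231.7]
eef_rot: [[-0.161, 0.987, 0.004], [0.987, 0.161, -0.004], [-0.004, 0.003, -1.0]]
ft_force: [0.4, 0.8, 0.2]
gripper_width: 85.5
gripper_force: 0.0
```

Call:
arm_command(moves=[[0,0,0,0,0.037,0,1],[0,0,0,0,0.037,0,1],[0,0,0,0,0.037,0,1],[0,0,0,0,0.037,0,1],[0,0,0,0,0.037,0,1],[0,0,0,0,0.037,0,1],[0,0,0,0,0.037,0,1],[0,0,0,0,0.037,0,1],[0,0,0,0,0.037,0,1],[0,0,0,0,0,0,1],[0,0,0,0,0,0,1]])

```text
clock: 4.82
position: [491.2, 21.3, 229.6]
eef_rot: [[-0.079, 0.986, -0.144], [0.494, 0.164, 0.854], [0.866, -0.004, -0.501]]
ft_force: [0.1, 0.6, 0.5]
gripper_width: 85.4
gripper_force: 0.0
```

```bash
cat >> h.py <<'E'
U=np.array([np.cos(np.radians(99.5)),np.sin(np.radians(99.5)),0]);N=np.array([U[1],-U[0],0]);K3=np.array([0,0,1.])
def Rb(b,yaw=0):
    from scipy.spatial.transform import Rotation as Ro
    b=np.radians(b);a=-K3*np.cos(b)+U*np.sin(b)
    return Ro.from_euler('z',yaw,degrees=True).as_matrix()@np.column_stack([np.cross(N,a),N,a])
def to(pos,R=None):
    from scipy.spatial.transform import Rotation as Ro
    s=env.get_state();C=np.array(s["eef_rot"]);d=C.T@(np.array(pos)-s["position"])
    with np.printoptions(precision=4,suppress=True):
        print("t",s["clock"],"pos",s["position"],"w",s["gripper_width"],s["gripper_force"],"F",s["ft_force"],"\n joints",s["joint_pos"],"\n shift share",d/500)
        if R is not None: print(" turn share",Ro.from_matrix(C.T@R).as_rotvec()/np.pi)
E
python3 - <<'E'
from h import *
c=np.array([478.6,83.7,35]);R=Rb(60);a=R[:,2]
to(c+20*a-100*a,R); print(c+20*a)
E
```

```text
t 4.8167 pos [491.2068  21.2733 229.5823] w 85.42291282840043 0.0 F [0.1339 0.6456 0.5111] 
 joints [-32.3906  31.5908  93.2284  40.9551 100.9283 -51.3115] 
 shift share [-0.2733 -0.003   0.145 ]
 turn share [-0.0004  0.0002 -0.0012]
[475.7 100.8  25. ]
```

Call:
arm_command(moves=[[-0.0456,-0.0005,0.0242,0,0,0,1],[-0.0456,-0.0005,0.0242,0,0,0,1],[-0.0456,-0.0005,0.0242,0,0,0,1],[-0.0456,-0.0005,0.0242,0,0,0,1],[-0.0456,-0.0005,0.0242,0,0,0,1],[-0.0456,-0.0005,0.0242,0,0,0,1],[0,0,0,0,0,0,1],[0,0,0,0,0,0,1],[0,0,0,0,0,0,1]])

```text
clock: 5.57
position: [491.3, 16.6, 78.6]
eef_rot: [[-0.086, 0.986, -0.143], [0.495, 0.167, 0.852], [0.864, 0.002, -0.503]]
ft_force: [0.8, -0.3, -0.1]
gripper_width: 85.7
gripper_force: 0.0
```

```bash
python3 - <<'E'
from h import *
c=np.array([478.6,83.7,35]);R=Rb(60);a=R[:,2]
to(c+20*a,R)
P={n:env.get_image(n) for n in("scene","top")}
out=[]
for n,p in P.items():
    f=p["frame"][:,:,::-1].copy()
    T=env.get_state()["position"]
    for X,col in((T,(0,0,255)),(c+[0,0,35],(0,255,255)),(c-[0,0,35],(0,255,255))):
        u=proj(p,X);cv2.circle(f,tuple(np.round(u).astype(int)),0,col,-1)
    q=proj(p,c).astype(int);f=f[q[1]-60:q[1]+60,q[0]-50:q[0]+50]
    out.append(cv2.resize(f,(400,480),interpolation=cv2.INTER_NEAREST))
cv2.imwrite("pics/c.png",np.hstack(out))
E
```

```text
t 5.5667 pos [491.271   16.5507  78.6242] w 85.68097238451527 0.0 F [ 0.7601 -0.326  -0.1326] 
 joints [-32.7383  43.7182  97.8552  39.7834  88.1476 -62.768 ] 
 shift share [-0.0066 -0.0027  0.202 ]
 turn share [-0.0002  0.001   0.001 ]
```

View pics/c.png

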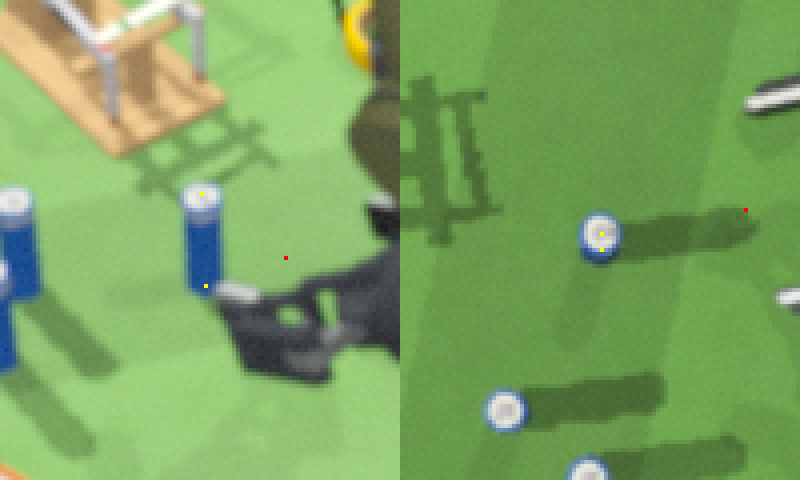

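The scene crop shows the fitted cell axis ends (yellow) on the cell's top and bottom centres. In the top crop, the two finger tips at (750, 105) and (780, 298) straddle the cell's approach line. I'll advance and close.

Call:
arm_command(moves=[[-0.0011,-0.0005,0.0337,0,0,0,1],[-0.0011,-0.0005,0.0337,0,0,0,1],[-0.0011,-0.0005,0.0337,0,0,0,1],[-0.0011,-0.0005,0.0337,0,0,0,1],[-0.0011,-0.0005,0.0337,0,0,0,1],[-0.0011,-0.0005,0.0337,0,0,0,1],[0,0,0,0,0,0,1],[0,0,0,0,0,0,1],[0,0,0,0,0,0,1]])

```text
clock: 6.42
position: [475.9, 99.8, 23.9]
eef_rot: [[-0.085, 0.986, -0.142], [0.495, 0.166, 0.853], [0.865, 0.002, -0.502]]
ft_force: [0.5, 0.5, -0.5]
gripper_width: 85.4
gripper_force: 0.0
```

Call:
arm_command(moves=[[0,0,0,0,0,0,-0.3],[0,0,0,0,0,0,-0.4],[0,0,0,0,0,0,-0.5],[0,0,0,0,0,0,-0.6],[0,0,0,0,0,0,-0.7],[0,0,0,0,0,0,-0.8],[0,0,0,0,0,0,-1],[0,0,0,0,0,0,-1],[0,0,0,0,0,0,-1]])

```text
clock: 7.17
position: [475.1, 100.4, 23.1]
eef_rot: [[-0.083, 0.986, -0.143], [0.494, 0.166, 0.854], [0.866, 0.0, -0.501]]
ft_force: [0.3, -1.4, 1.9]
gripper_width: 19.3
gripper_force: 30.3
```

Call:
arm_command(moves=[[0.015,0,-0.0087,0,0,0,-1],[0.0375,0,-0.0217,0,0,0,-1],[0.0375,0,-0.0217,0,0,0,-1],[0.0375,0,-0.0217,0,0,0,-1],[0.0375,0,-0.0217,0,0,0,-1],[0.0375,0,-0.0217,0,0,0,-1],[0.0375,0,-0.0217,0,0,0,-1],[0,0,0,0,0,0,-1],[0,0,0,0,-0.0333,0,-1],[0,0,0,0,-0.0333,0,-1],[0,0,0,0,-0.0333,0,-1]])

```text
clock: 8.08
position: [474.9, 99.6, 161.1]
eef_rot: [[-0.122, 0.986, -0.11], [0.737, 0.164, 0.656], [0.665, -0.001, -0.747]]
ft_force: [-1.2, 0.9, -0.9]
gripper_width: 19.3
gripper_force: 30.3
```

Call:
arm_command(moves=[[0,0,0,0,-0.0333,0,-1],[0,0,0,0,-0.0333,0,-1],[0,0,0,0,-0.0333,0,-1],[0,0,0,0,-0.0333,0,-1],[0,0,0,0,-0.0333,0,-1],[0,0,0,0,-0.0333,0,-1],[0,0,0,0,-0.0333,0,-1],[0,0,0,0,-0.0333,0,-1],[0,0,0,0,-0.0333,0,-1],[0,0,0,0,-0.0333,0,-1],[0,0,0,0,-0.0333,0,-1],[0,0,0,0,-0.0333,0,-1]])

```text
clock: 9.08
position: [474.6, 100.8, 162.3]
eef_rot: [[-0.143, 0.986, 0.085], [0.852, 0.167, -0.496], [-0.504, 0.002, -0.864]]
ft_force: [-0.9, -0.1, -2.1]
gripper_width: 19.3
gripper_force: 30.3
```

```bash
python3 - <<'E'
from h import *
R=Rb(-30);a=R[:,2];seat=np.array([523.1,-141,40.8])
to(seat+20*a+2*U+[0,0,90],R)
P={n:env.get_image(n) for n in("scene","top")}
out=[];T=np.array(env.get_state()["position"])
rs={}
for n,p in P.items():
    q=proj(p,T).astype(int);f=p["frame"][:,:,::-1].copy()
    for L in (35,-35):
        u=proj(p,T-20*a+U*L);cv2.circle(f,tuple(np.round(u).astype(int)),0,(0,255,255),-1)
    f=f[max(q[1]-60,0):q[1]+60,q[0]-50:q[0]+50]
    out.append(cv2.resize(f,(400,480),interpolation=cv2.INTER_NEAREST))
cv2.imwrite("pics/d.png",np.hstack(out))
E
```

```text
t 9.0833 pos [474.6216 100.7837 162.3043] w 19.282459248698622 30.298084616661072 F [-0.8768 -0.0825 -2.0962] 
 joints [ 28.1686  20.8177 101.211  -30.3344  71.1383  31.9825] 
 shift share [-0.3905  0.0149  0.3407]
 turn share [0.0007 0.0014 0.0001]
```

View pics/d.png

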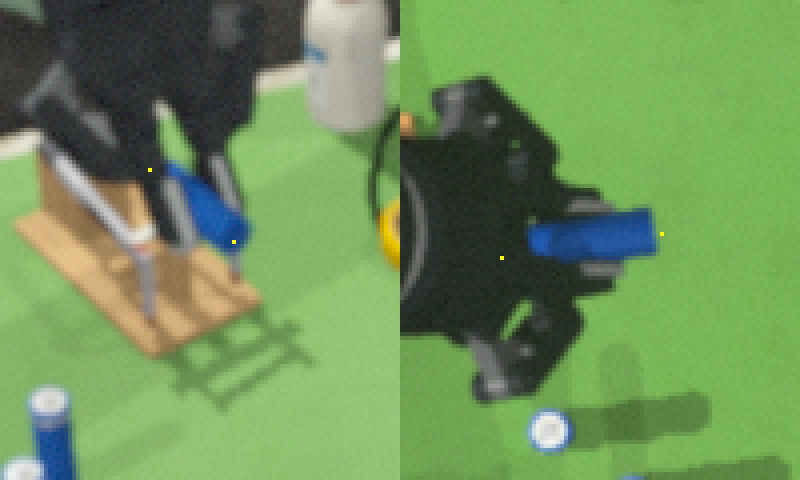

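The scene crop shows the cell held roughly level, with its free end at (235, 240), close to the prediction. The top crop shows its free end at (657, 232) with a small apparent yaw difference. I'll fit its actual axis before placing it.

```bash
cat > cellfit.py <<'E'
from fit import *
def run():
    P=[env.get_image(n) for n in("scene","top")]
    s=env.get_state();T=np.array(s["position"]);C=np.array(s["eef_rot"]);c0=T-20*C[:,2]
    cy=cyl(10.5,-35,35)
    D=[]
    for p in P:
        hsv=cv2.cvtColor(p["frame"],cv2.COLOR_RGB2HSV);q=proj(p,c0)
        roi=np.zeros((480,640),bool);r0,c_=int(q[1]),int(q[0]);roi[r0-30:r0+30,c_-35:c_+35]=1
        blue=roi&(hsv[...,0]>95)&(hsv[...,0]<130)&(hsv[...,1]>110)&(hsv[...,2]>60)
        green=roi&(hsv[...,0]>40)&(hsv[...,0]<75)&(hsv[...,1]>60)&~blue
        D.append((p,blue,green))
    def axis(v): 
        d=U+N*v[3]+K3*v[4]; return d/np.linalg.norm(d)
    def f(v):
        d=axis(v);e=np.cross(d,K3);e/=np.linalg.norm(e);M=np.column_stack([e,np.cross(d,e),d]);c=0
        for p,b,g in D:
            m=render(p,[cy@M.T],[v[0],v[1],v[2],0])
            c+=((1-m[b])**2).sum()+(m[g]**2).sum()
        return c
    v0=np.array([*c0,0,0.])
    best=min((minimize(f,v0+[0,0,0,0,dk],method='Nelder-Mead',options=dict(initial_simplex=np.vstack([v0+[0,0,0,0,dk]]+[v0+[0,0,0,0,dk]+e for e in np.diag([4,4,4,.15,.15])]),maxiter=400)) for dk in(0,.2,-.2)),key=lambda r:r.fun)
    v=best.x
    print("cost",best.fun,[b.sum() for _,b,_ in D],"centre",v[:3],"off grasp in U,N,Z",np.array([(v[:3]-c0)@U,(v[:3]-c0)@N,v[2]-c0[2]]),"yaw,pitch deg",np.degrees(v[3:]))
if __name__=="__main__": run()
E
python3 cellfit.py
```

```text
cost 55.0078125 [np.int64(192), np.int64(322)] centre [472.3 115.5 175.5] off grasp in U,N,Z [ 4.5  0.8 -2.5] yaw,pitch deg [ 1.3 -7.2]
```

Call:
arm_command(moves=[[-0.049,0.0019,0.0427,0,0,0,-1],[-0.049,0.0019,0.0427,0,0,0,-1],[-0.049,0.0019,0.0427,0,0,0,-1],[-0.049,0.0019,0.0427,0,0,0,-1],[-0.049,0.0019,0.0427,0,0,0,-1],[-0.049,0.0019,0.0427,0,0,0,-1],[-0.049,0.0019,0.0427,0,0,0,-1],[-0.049,0.0019,0.0427,0,0,0,-1],[0,0,0,0,0,0,-1],[0,0,0,0,0,0,-1],[0,0,0,0,0,0,-1],[0,0,0,0,0,0,-1]])

```text
clock: 10.28
position: [524.4, -149.8, 112.1]
eef_rot: [[-0.143, 0.986, 0.083], [0.855, 0.165, -0.492], [-0.499, 0.001, -0.867]]
ft_force: [0.2, 0.3, -0.2]
gripper_width: 19.5
gripper_force: 30.2
```

```bash
python3 cellfit.py; python3 - <<'E'
from h import *
R=Rb(-30);a=R[:,2];seat=np.array([523.1,-141,40.8])
to(seat+20*a+1*U+[0,0,4],R)
P={n:env.get_image(n) for n in("scene","top")}
out=[];T=np.array(env.get_state()["position"])
for n,p in P.items():
    f=p["frame"][:,:,::-1].copy();q=proj(p,T-[0,0,20]).astype(int)
    for L in (35,-35):
        u=proj(p,T-20*a+U*L);cv2.circle(f,tuple(np.round(u).astype(int)),0,(0,255,255),-1)
        u=proj(p,seat+U*L);cv2.circle(f,tuple(np.round(u).astype(int)),0,(0,0,255),-1)
    f=f[q[1]-60:q[1]+60,q[0]-50:q[0]+50]
    out.append(cv2.resize(f,(400,480),interpolation=cv2.INTER_NEAREST))
cv2.imwrite("pics/e.png",np.hstack(out))
E
```

```text
cost 11.77734375 [np.int64(252), np.int64(150)] centre [ 523.1 -135.2  128.3] off grasp in U,N,Z [ 4.   0.7 -1.1] yaw,pitch deg [-0.5  0.6]
t 10.3833 pos [ 524.7246 -149.0976  112.0518] w 19.356423215989732 30.247705578804016 F [-0.4021  0.847  -0.4677] 
 joints [ -0.9975  22.6724 108.173  -39.5124  50.4626  15.5165] 
 shift share [ 0.0832 -0.0007  0.1473]
 turn share [ 0.0005 -0.0003  0.0004]
```

View pics/e.png

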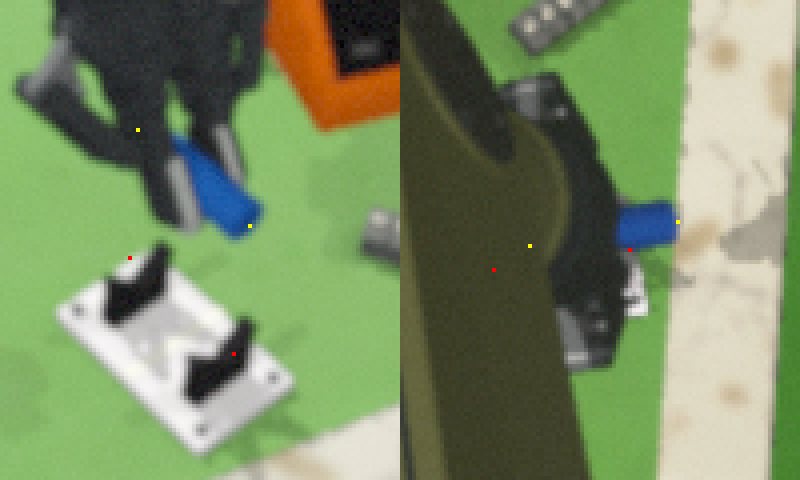

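The scene crop shows the cell level above the cradle with its axis parallel to the line through the V saddles (red dots at (130, 258) and (234, 353)). The refit gives yaw and pitch under 1° and an offset of about +4 mm along the cradle. I'll lower it.

Call:
arm_command(moves=[[0.0136,-0.0001,0.0247,0,0,0,-1],[0.0136,-0.0001,0.0247,0,0,0,-1],[0.0136,-0.0001,0.0247,0,0,0,-1],[0.0136,-0.0001,0.0247,0,0,0,-1],[0.0136,-0.0001,0.0247,0,0,0,-1],[0.0136,-0.0001,0.0247,0,0,0,-1],[0,0,0,0,0,0,-1],[0,0,0,0,0,0,-1],[0,0,0,0,0,0,-1],[0,0,0,0,0,0,-1]])

```text
clock: 11.32
position: [525.1, -151.3, 27.9]
eef_rot: [[-0.143, 0.986, 0.084], [0.854, 0.166, -0.493], [-0.5, 0.001, -0.866]]
ft_force: [0.3, 0.5, -0.7]
gripper_width: 19.5
gripper_force: 30.2
```

```bash
python3 cellfit.py; python3 - <<'E'
from h import *
R=Rb(-30);a=R[:,2];seat=np.array([523.1,-141,40.8])
to(seat+20*a+[0,0,1.5],R)
E
```

```text
cost 9.10546875 [np.int64(268), np.int64(146)] centre [ 524.6 -140.2   43.8] off grasp in U,N,Z [ 1.2  1.4 -1.5] yaw,pitch deg [0.2 2.8]
t 11.4167 pos [ 525.1142 -151.464    27.9366] w 19.44816714641012 30.201610922813416 F [ 0.3084 -0.3428 -0.5138] 
 joints [ -1.25    30.7027 112.3717 -47.8318  41.4637  27.1839] 
 shift share [ 0.0041 -0.0005  0.0045]
 turn share [ 0.0005 -0.0001  0.    ]
```

Call:
arm_command(moves=[[0.001,-0.0005,0.0018,0,0,0,-1],[0.001,0,0.0018,0,0,0,-1],[0.0007,0,0.0012,0,0,0,-1],[0,0,0,0,0,0,-1],[0,0,0,0,0,0,-1],[0,0,0,0,0,0,-1]])

```text
clock: 11.92
position: [524.9, -151.7, 24.5]
eef_rot: [[-0.143, 0.986, 0.084], [0.854, 0.166, -0.493], [-0.5, 0.001, -0.866]]
ft_force: [0.8, 0.3, 1.5]
gripper_width: 19.3
gripper_force: 30.4
```

Call:
arm_command(moves=[[0,0,0,0,0,0,-0.5],[0,0,0,0,0,0,-0.4],[0,0,0,0,0,0,-0.2],[0,0,0,0,0,0,0],[0,0,0,0,0,0,0.2],[0,0,0,0,0,0,0.2],[0,0,0,0,0,0,0.2]])

```text
clock: 12.5
position: [524.4, -151.7, 24.3]
eef_rot: [[-0.144, 0.986, 0.083], [0.854, 0.166, -0.493], [-0.5, -0.0, -0.866]]
ft_force: [-0.6, -0.1, 0.2]
gripper_width: 51.1
gripper_force: 0.0
```

Call:
arm_command(moves=[[0,0,-0.01,0,0,0,0.2],[0,0,-0.02,0,0,0,0.2],[0,0,-0.04,0,0,0,0.2],[0,0,-0.06,0,0,0,0.2],[0,0,-0.06,0,0,0,0.2],[0,0,-0.06,0,0,0,1],[0,0,-0.06,0,0,0,1],[0,0,0,0,0.0333,0,1],[0,0,0,0,0.0333,0,1],[0,0,0,0,0.0333,0,1],[0,0,0,0,0.0333,0,1],[0,0,0,0,0.0335,0,1]])

```text
clock: 13.5
position: [512.4, -73.9, 161.0]
eef_rot: [[-0.169, 0.986, 0.004], [0.986, 0.169, 0.006], [0.005, 0.005, -1.0]]
ft_force: [-0.3, 0.7, -0.3]
gripper_width: 85.6
gripper_force: 0.0
```

```bash
python3 - <<'E'
from h import *
P={n:env.get_image(n) for n in("scene","top")}
out=[];seat=np.array([523.1,-141,40.8])
for n,p in P.items():
    f=p["frame"][:,:,::-1].copy();q=proj(p,seat).astype(int)
    for L in (35,-35):
        u=proj(p,seat+U*L);cv2.circle(f,tuple(np.round(u).astype(int)),0,(0,0,255),-1)
    f=f[q[1]-45:q[1]+45,q[0]-50:q[0]+50]
    out.append(cv2.resize(f,(400,360),interpolation=cv2.INTER_NEAREST))
cv2.imwrite("pics/f.png",np.hstack(out))
to([506,257,160],Rb(0))
E
```

```text
t 13.6 pos [513.0554 -77.9605 160.1382] w 85.02838776484369 0.0 F [ 0.1901 -1.3442 -0.281 ] 
 joints [-13.4042  16.9313  98.8179   0.1543  64.0839 -22.7509] 
 shift share [0.6634 0.0941 0.0014]
 turn share [ 0.0012 -0.0004 -0.0012]
```

View pics/f.png

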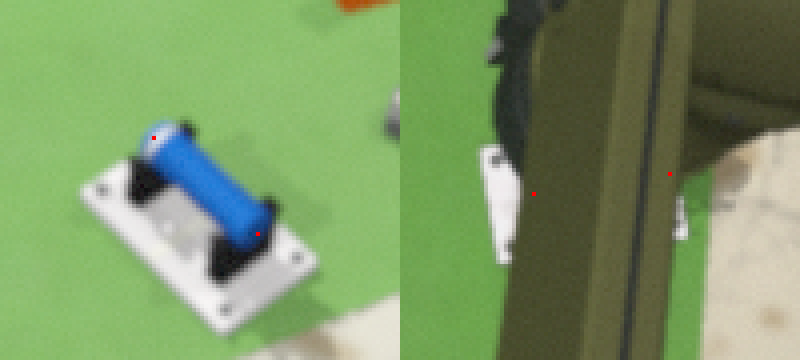

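The scene crop shows the cell lying in both V saddles, with its ends on the predicted seat ends (red dots at (153, 138) and (258, 234)). In the top view the arm hides it. Next are the tweezers.

Call:
arm_command(moves=[[0.0663,0.01,0,0,0,0.003,1],[0.0663,0.01,0,0,0,0,1],[0.0663,0.01,0,0,0,0,1],[0.0663,0.01,0,0,0,0,1],[0.0663,0.01,0,0,0,0,1],[0.0663,0.01,0,0,0,0,1],[0.0663,0.01,0,0,0,0,1],[0.0663,0.01,0,0,0,0,1],[0.0663,0.01,0,0,0,0,1],[0.0663,0.01,0,0,0,0,1],[0,0,0,0,0,0,1],[0,0,0,0,0,0,1]])

```text
clock: 14.6
position: [507.3, 262.5, 158.8]
eef_rot: [[-0.161, 0.987, 0.0], [0.987, 0.161, -0.001], [-0.001, 0.0, -1.0]]
ft_force: [0.2, -0.7, 0.2]
gripper_width: 85.7
gripper_force: 0.0
```

```bash
python3 - <<'E'
from fit import *
t=np.array([np.cos(np.radians(-81.1)),np.sin(np.radians(-81.1)),0]);h=np.array([498.1,326.6,56]);g=h+70*t;g[2]=39
print(g);to(g,Rb(0,-.6))
P={n:env.get_image(n) for n in("scene","top")}
out=[]
for n,p in P.items():
    f=p["frame"][:,:,::-1].copy();q=proj(p,h+60*t).astype(int)
    for b in legs()[1:]:
        M=Ro.from_euler('z',-81.1,degrees=True).as_matrix()
        for X in b: cv2.circle(f,tuple(np.round(proj(p,M@X+h)).astype(int)),0,(0,0,255),-1)
    f=f[q[1]-45:q[1]+45,q[0]-50:q[0]+50]
    out.append(cv2.resize(f,(400,360),interpolation=cv2.INTER_NEAREST))
cv2.imwrite("pics/g.png",np.hstack(out))
E
```

```text
[508.9 257.4  39. ]
t 14.6 pos [507.2996 262.4903 158.7855] w 85.74509018026579 0.0 F [ 0.1597 -0.6526  0.2303] 
 joints [23.1458 20.9337 92.529  -0.041  66.5403 13.8752] 
 shift share [-0.0103  0.0016  0.2396]
 turn share [0.     0.0002 0.0021]
```

View pics/g.png

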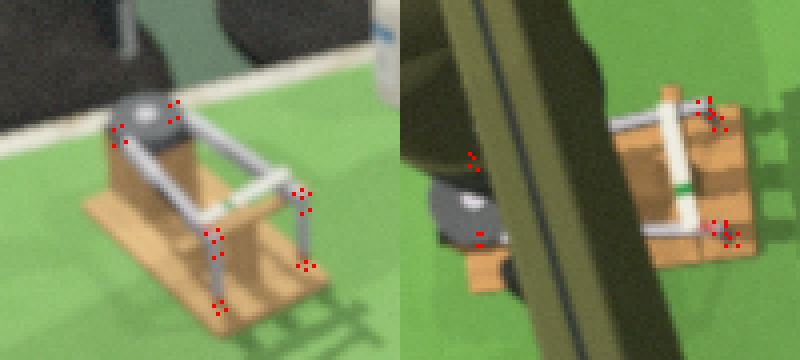

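The scene crop shows the overlay on the legs and tips (tips at (218, 308) and (305, 265)). In the top crop it agrees within about 1 pixel. I'll descend and squeeze.

Call:
arm_command(moves=[[-0.0103,0.0016,0,0,0,0.002,1],[0,0,0.03,0,0,0,1],[0,0,0.04,0,0,0,1],[0,0,0.04,0,0,0,1],[0,0,0.04,0,0,0,1],[0,0,0.04,0,0,0,1],[0,0,0.03,0,0,0,1],[0,0,0.02,0,0,0,1],[0,0,0,0,0,0,1],[0,0,0,0,0,0,1],[0,0,0,0,0,0,1]])

```text
clock: 15.62
position: [511.3, 254.8, 39.7]
eef_rot: [[-0.149, 0.989, 0.001], [0.989, 0.149, 0.001], [0.001, 0.002, -1.0]]
ft_force: [-0.4, -0.4, -0.5]
gripper_width: 85.0
gripper_force: 0.0
```

Call:
arm_command(moves=[[0,0,0,0,0,0,0.6],[0,0,0,0,0,0,0.55],[0,0,0,0,0,0,0.5],[0,0,0,0,0,0,0.45],[0,0,0,0,0,0,0.4],[0,0,0,0,0,0,0.35],[0,0,0,0,0,0,0.35],[0,0,0,0,0,0,0.35]])

```text
clock: 16.28
position: [510.8, 255.2, 39.5]
eef_rot: [[-0.151, 0.989, 0.001], [0.989, 0.151, 0.001], [0.001, 0.001, -1.0]]
ft_force: [-0.1, -1.5, 5.0]
gripper_width: 57.9
gripper_force: 3.9
```

Call:
arm_command(moves=[[0,0,0,0,0,0,0.3],[0,0,0,0,0,0,0.25],[0,0,0,0,0,0,0.2],[0,0,0,0,0,0,0.15],[0,0,0,0,0,0,0.1],[0,0,0,0,0,0,0.08],[0,0,0,0,0,0,0.08],[0,0,0,0,0,0,0.08]])

```text
clock: 16.95
position: [511.2, 255.1, 40.0]
eef_rot: [[-0.151, 0.989, 0.002], [0.989, 0.151, 0.001], [0.001, 0.002, -1.0]]
ft_force: [-1.4, -0.6, 8.4]
gripper_width: 45.9
gripper_force: 8.0
```

Call:
arm_command(moves=[[0,0,-0.002,0,0,0,0.08],[0,0,-0.004,0,0,0,0.08],[0,0,-0.01,0,0,0,0.08],[0,0,-0.02,0,0,0,0.08],[0,0,-0.03,0,0,0,0.08],[0,0,-0.03,0,0,0,0.08],[0,0,-0.03,0,0,0,0.08],[0,0,-0.01,0,0,0,0.08],[0,0,0,0,0,0,0.08],[0,0,0,0,0,0,0.08]])

```text
clock: 17.78
position: [510.4, 255.0, 107.0]
eef_rot: [[-0.15, 0.989, 0.0], [0.989, 0.15, 0.001], [0.001, 0.0, -1.0]]
ft_force: [0.4, 0.4, -0.6]
gripper_width: 46.1
gripper_force: 5.4
```

```bash
python3 - <<'E'
from fit import *
P={n:env.get_image(n) for n in("scene","top")}
out=[];s=env.get_state();T=np.array(s["position"]);t=np.array([np.cos(np.radians(-81.3)),np.sin(np.radians(-81.3)),0])
print(T,s["gripper_width"],s["gripper_force"],s["ft_force"])
dz=T[2]-40+56;h=T-70*t;h[2]=dz
for n,p in P.items():
    f=p["frame"][:,:,::-1].copy();q=proj(p,h+100*t).astype(int);S=5
    f=cv2.resize(f[q[1]-45:q[1]+45,q[0]-40:q[0]+40],None,fx=S,fy=S,interpolation=cv2.INTER_CUBIC)
    M=Ro.from_euler('z',-81.3,degrees=True).as_matrix()
    for b in legs(.18)[1:]:
        for X in b:
            u=(proj(p,M@X+h)-(q-[40,45])+.5)*S;cv2.circle(f,tuple(np.round(u).astype(int)),1,(0,0,255),-1)
    out.append(f)
cv2.imwrite("pics/i.png",np.hstack(out))
for k in("tip_left","tip_right","gap_mark","tweezers"):
    for n,p in P.items():
        for r in env.place_of(p,k)[:1]: print(k,n,round(r["score"],2),np.array(r["at"]),"pred",proj(p,h+M@{"tip_left":[117,20,-42],"tip_right":[117,-20,-42],"gap_mark":[100,-15,14],"tweezers":[0,0,0]}[k])[::-1])
E
```

```text
[509.7 254.7 106. ] 46.155237443747275 5.387410372495651 [ 1.   0.6 -1.1]
tip_left scene 0.8 [199.7 290.4] pred [204.8 287.6]
tip_left top 0.61 [168.1 270.6] pred [226.7 259. ]
tip_right scene 0.42 [210.2 273.5] pred [211.7 273. ]
tip_right top 0.45 [250.3 259.4] pred [247.1 261.4]
gap_mark scene 0.72 [184.9 264.2] pred [186.9 269.1]
gap_mark top 0.67 [241.8 243.7] pred [241.7 248. ]
tweezers scene 0.92 [168.3 251. ] pred [168.7 250.4]
tweezers top 0.78 [241.5 192.8] pred [241.9 194.1]
```

View pics/i.png

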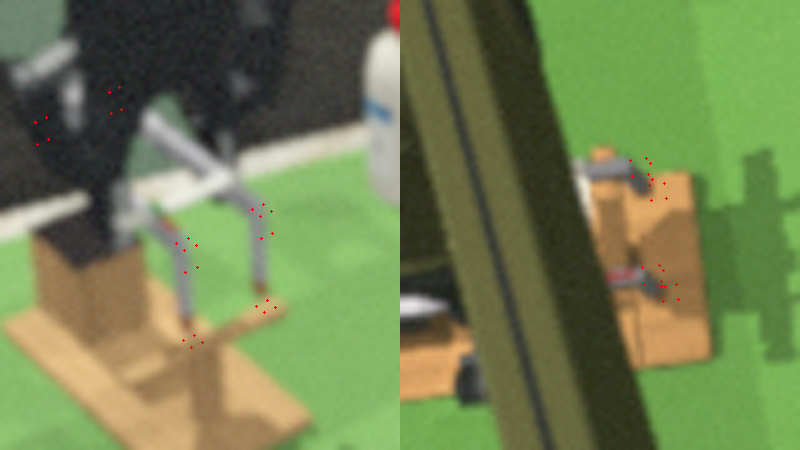

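The scene crop shows the tweezers clear of the rest, legs nearly parallel. Their tips at (187, 320) and (262, 288) are about 4 px off the predicted dots, and the red pointer is not readable here. I'll carry them over clear bench and measure the tips there.

Call:
arm_command(moves=[[-0.015,-0.002,-0.008,0,0,0,0.08],[-0.03,-0.004,-0.008,0,0,0,0.08],[-0.0426,-0.0059,-0.008,0,0,0,0.08],[-0.0426,-0.0059,-0.008,0,0,0,0.08],[-0.0426,-0.0059,-0.008,0,0,0,0.08],[-0.0426,-0.0059,0,0,0,0,0.08],[-0.0426,-0.0059,0,0,0,0,0.08],[-0.0426,-0.0059,0,0,0,0,0.08],[-0.0426,-0.0059,0,0,0,0,0.08],[-0.0426,-0.0059,0,0,0,0,0.08],[-0.03,-0.004,0,0,0,0,0.08],[-0.01,-0.001,0,0,0,0,0.08]])

```text
clock: 19.28
position: [513.5, 37.7, 127.1]
eef_rot: [[-0.148, 0.989, 0.0], [0.989, 0.148, -0.0], [-0.0, 0.0, -1.0]]
ft_force: [0.3, -0.3, -0.7]
gripper_width: 46.2
gripper_force: 5.4
```

Call:
arm_command(moves=[[0,0,0,0,0,0,0.08],[0,0,0,0,0,0,0.08],[0,0,0,0,0,0,0.08],[0,0,0,0,0,0,0.08]])

```text
clock: 19.62
position: [513.6, 41.0, 126.7]
eef_rot: [[-0.151, 0.988, -0.0], [0.988, 0.151, 0.001], [0.001, 0.0, -1.0]]
ft_force: [1.0, -0.7, -0.4]
gripper_width: 46.2
gripper_force: 5.4
```

```bash
cat > tw.py <<'E'
from fit import *
def run(name=None,S=5,yaw0=-81.3,back=70.,dz=16.):
    P={n:env.get_image(n) for n in("scene","top")}
    s=env.get_state();T=np.array(s["position"]);print("T",T,"w",s["gripper_width"],s["gripper_force"],"F",s["ft_force"])
    M=Ro.from_euler('z',yaw0,degrees=True).as_matrix();t=M[:,0]
    h=T-back*t+[0,0,dz];out=[]
    tl={k:h+M@np.array(v,float) for k,v in dict(tip_left=[117,20,-42],tip_right=[117,-20,-42],gap_mark=[100,-15,16]).items()}
    for k,X in tl.items():
        rs=[]
        for n,p in P.items():
            L=[r for r in env.place_of(p,k) if np.linalg.norm(np.array(r["at"])-proj(p,X)[::-1])<14]
            if L: rs.append(ray(p,L[0]["at"])); print(k,n,round(L[0]["score"],2),np.array(L[0]["at"])-proj(p,X)[::-1],end=" | ")
        if len(rs)==2:
            x,e=tri(rs);print("tri",x,"err",e,"vs pred along t,left,z",M.T@(x-X))
        else: print()
    for n,p in P.items():
        q=np.round(proj(p,h+105*t-[0,0,15])).astype(int)
        f=p["frame"][:,:,::-1];f=cv2.resize(f[q[1]-45:q[1]+45,q[0]-40:q[0]+40],None,fx=S,fy=S,interpolation=cv2.INTER_CUBIC).copy()
        print(n,"crop origin",q-[40,45])
        for X in tl.values():
            u=(proj(p,X)-(q-[40,45])+.5)*S;cv2.circle(f,tuple(np.round(u).astype(int)),1,(0,0,255),-1)
        out.append(f)
    if name: cv2.imwrite(f"pics/{name}.png",np.hstack(out))
E
python3 -c "
import tw;tw.run('j')"
```

```text
T [513.6  41.  126.7] w 46.02976898448628 5.375984609127045 F [-0.4 -0.2 -0.9]
tip_left scene 0.69 [-0.8  1.4] | 
tip_right scene 0.56 [-1.9 -1.8] | tip_right top 0.45 [-0.4 -1.8] | tri [500.3  -4.5 102.9] err 1.05752955346672 vs pred along t,left,z [-4.1  0.   2.2]
gap_mark scene 0.95 [-1.5 -4.7] | gap_mark top 0.8 [ 2.6 -4.5] | tri [498.2  17.2 158.4] err 0.44219625837697824 vs pred along t,left,z [-8.8 -3.8 -0.3]
scene crop origin [287 202]
top crop origin [327 189]
```

View pics/j.png

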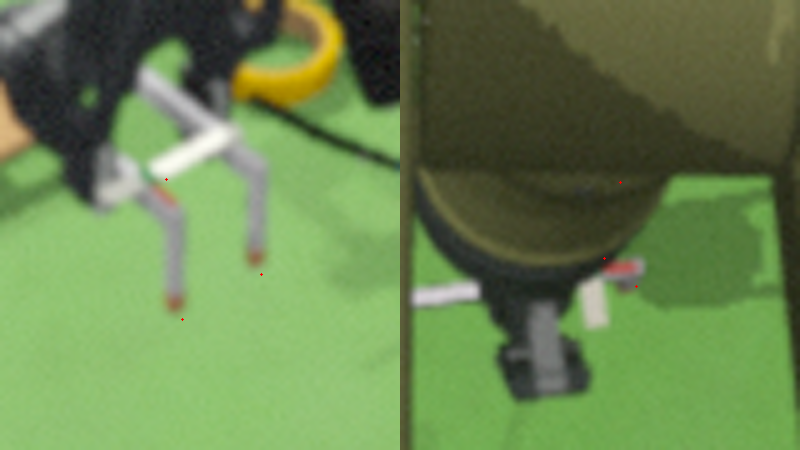

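The scene crop shows the tweezers over clear bench, with tips at (175, 303) and (256, 258) in the crop and the red pointer running into the strip near the green band at (150, 173). I'll measure the gap by colour.

```bash
cat > gap.py <<'E'
from h import *
from scipy import ndimage as nd
def run(back=74.5,dz=18.5,yaw=-81.3,reps=4):
    a=np.radians(yaw);t=np.array([np.cos(a),np.sin(a),0]);l=np.array([-t[1],t[0],0])
    for i in range(reps):
        p=env.get_image("scene");s=env.get_state();T=np.array(s["position"]);h=T-back*t+[0,0,dz]
        hsv=cv2.cvtColor(p["frame"],cv2.COLOR_RGB2HSV).astype(int);H,S,V=hsv[...,0],hsv[...,1],hsv[...,2]
        red=((H<12)|(H>168))&(S>70)&(V>60);F=p["frame"].astype(int)
        def cen(mask,X,r,w):
            q=proj(p,X);yy,xx=np.mgrid[:480,:640];m=mask&(np.hypot(xx-q[0],yy-q[1])<r)
            ww=w*m; 
            return (np.array([(yy*ww).sum(),(xx*ww).sum()])/ww.sum(),int(m.sum())) if m.sum() else (None,0)
        wr=np.clip(F[...,0]-(F[...,1]+F[...,2])/2,0,None)
        R=[cen(red,h+117*t+sg*20*l-[0,0,40],6,wr) for sg in(1,-1)]
        G=[onz(p,c,h[2]-40) for c,_ in R]
        d=G[0]-G[1];m=(G[0]+G[1])/2-h
        print("px",[n for _,n in R],"tip sep",d@l,"skew",d@t,"mid along t",m@t,"left",m@l,end=" | ")
        for nm,mk,w in(("red",red,wr),):
            c,n=cen(mk,h+100*t-20*l+[0,0,14],7,w)
            if n: X=onz(p,c,h[2]+13)-h;print(nm,n,c,X@t,X@l,end=" ")
        q=proj(p,h+100*t-20*l+[0,0,15]).astype(int)
        print("w",s["gripper_width"])
    pts=[]
    for k in range(-34,35,2): # sample strip colour along its middle
        row=[]
        for tt in(98,100,102):
            u=proj(p,h+tt*t+k*l+[0,0,15]);row.append(cv2.getRectSubPix(p["frame"],(1,1),(float(u[0]),float(u[1])))[0,0])
        pts.append((k,*[tuple(int(v) for v in r) for r in row]))
    for r in pts: print(*r)
if __name__=="__main__": run()
E
python3 gap.py
```

```text
Traceback (most recent call last):
  File "gap.py", line 30, in <module>
    if __name__=="__main__": run()
                             ~~~^^
  File "gap.py", line 15, in run
    G=[onz(p,c,h[2]-40) for c,_ in R]
       ~~~^^^^^^^^^^^^^
  File "h.py", line 8, in onz
    o,d=ray(p,at);return o+d*(z-o[2])/d[2]
        ~~~^^^^^^
  File "h.py", line 5, in ray
    K=np.array(p["mtx"]);d=np.linalg.inv(K)@[at[1],at[0],1.]
                                             ~~^^^
TypeError: 'NoneType' object is not subscriptable
```

```bash
sed -i 's/red=((H<12).*;F=/F=/; s/^        wr=\(.*\)$/        wr=\1;red=(wr>12)\&(F[...,0]>F[...,1]+8)/' gap.py
sed -i '/def cen/i\        pass' gap.py; python3 gap.py
```

```text
px [5, 6] tip sep 41.05722040471684 skew 0.3749621616468346 mid along t 116.43607593185085 left 0.8085055152806171 | red 13 [241.  319.4] 111.08604287454679 -21.522018232129273 w 46.464917615095125
px [5, 6] tip sep 41.022545391063026 skew 0.29784950611368183 mid along t 116.3467473695049 left 0.7579431226921276 | red 12 [241.1 319.4] 111.13428235550296 -21.773226807821167 w 46.06958729408667
px [5, 6] tip sep 41.03891324213535 skew 0.329384469403052 mid along t 116.34230675981769 left 0.8337752416314386 | red 11 [241.1 319.4] 111.22417913141962 -21.630038588598218 w 46.26410626175363
px [6, 6] tip sep 40.557976005356224 skew 0.4497489602154004 mid along t 116.35792265585174 left 0.5505811497870692 | red 11 [241.1 319.5] 111.21249322388994 -21.64956403365414 w 46.14602475585251
-34 (187, 187, 179) (198, 199, 189) (193, 196, 183)
-32 (189, 189, 182) (197, 198, 189) (195, 197, 187)
-30 (193, 193, 186) (199, 200, 191) (195, 196, 186)
-28 (198, 199, 193) (199, 201, 192) (195, 195, 186)
-26 (198, 201, 193) (192, 197, 184) (181, 187, 175)
-24 (179, 190, 176) (165, 182, 161) (154, 173, 150)
[... 774 characters left out ...]
9, 239, 229) (246, 246, 236) (242, 241, 232)
10 (238, 238, 229) (248, 247, 237) (241, 240, 231)
12 (241, 240, 232) (247, 246, 237) (239, 238, 229)
14 (240, 240, 233) (243, 242, 233) (232, 232, 222)
16 (232, 231, 224) (233, 232, 224) (219, 219, 210)
18 (217, 216, 209) (217, 217, 207) (206, 207, 197)
20 (195, 197, 186) (202, 204, 193) (195, 199, 184)
22 (177, 186, 167) (184, 196, 172) (185, 198, 170)
24 (160, 184, 144) (167, 192, 151) (166, 195, 147)
26 (149, 187, 125) (152, 191, 129) (150, 193, 124)
28 (139, 185, 111) (140, 188, 113) (144, 193, 116)
30 (127, 175, 99) (133, 180, 105) (136, 186, 109)
32 (116, 161, 89) (120, 167, 94) (128, 177, 102)
34 (99, 139, 75) (108, 150, 81) (117, 162, 90)
```

The tip spacing comes out at 40.9 mm centre to centre (40 wanted), and the pointer is level with the band to within 0.5 mm. I'll move above the cradle.

Call:
arm_command(moves=[[-0.02,-0.0027,0,0,0,0,0.07],[-0.04,-0.0054,0,0,0,0,0.07],[-0.04,-0.0054,0,0,0,0,0.07],[-0.04,-0.0054,0,0,0,0,0.07],[-0.04,-0.0054,0,0,0,0,0.07],[-0.04,-0.0054,0,0,0,0,0.07],[-0.04,-0.0054,0,0,0,0,0.07],[-0.018,-0.0025,0,0,0,0,0.07],[0,0,0,0,0,0,0.07],[0,0,0,0,0,0,0.07],[0,0,0,0,0,0,0.07],[0,0,0,0,0,0,0.07]])

```text
clock: 21.27
position: [515.7, -99.1, 126.5]
eef_rot: [[-0.151, 0.989, -0.001], [0.989, 0.151, 0.001], [0.001, -0.0, -1.0]]
ft_force: [-0.2, -0.2, -1.0]
gripper_width: 45.5
gripper_force: 5.7
```

```bash
python3 -c "import gap;gap.run(reps=3)" | head -3; python3 - <<'E'
from h import *
to([516.0,-99.3,64.3],Rb(0,0))
import tw; tw.run(None,back=74.7,dz=18.5)
E
```

```text
px [6, 12] tip sep 40.3437003088299 skew -0.9706801773076643 mid along t 117.7491957398408 left 0.185666369757201 | red 12 [289.5 361.3] 109.15340258700732 -20.84345775382912 w 45.97217468876455
px [7, 12] tip sep 40.65731435274357 skew -0.9020430777079869 mid along t 117.78314661661722 left 0.3115187348755719 | red 11 [289.5 361.4] 109.19936493172378 -20.804967539005993 w 45.89014152467263
px [7, 12] tip sep 40.72688677458824 skew -0.908190397793359 mid along t 117.70513885741937 left 0.2407800775683913 | red 12 [289.5 361.3] 109.10970787654225 -20.926323607004168 w 46.00762797958517
t 21.4167 pos [515.8418 -99.187  126.5674] w 46.00762797958517 5.705658048391342 F [ 0.0891 -0.0877 -0.9217] 
 joints [-15.5213  19.6893 100.3602   0.0478  59.977  -24.2596] 
 shift share [-0.0004  0.0003  0.1245]
 turn share [-0.     -0.0003 -0.0044]
T [515.9 -99.4 126.6] w 45.86194222783495 5.705900564789772 F [-0.3  0.9 -0.7]
tip_left scene 0.56 [1.6 2.6] | 
tip_right scene 0.43 [0.3 2.4] | 
gap_mark scene 0.64 [-0.6 -3.3] | 
scene crop origin [328 248]
top crop origin [401 189]
```

Call:
arm_command(moves=[[0,0,0.01,0,0,-0.0044,0.07],[0,0,0.02,0,0,0,0.07],[0,0,0.02,0,0,0,0.07],[0,0,0.02,0,0,0,0.07],[0,0,0.02,0,0,0,0.07],[0,0,0.015,0,0,0,0.07],[0,0,0.01,0,0,0,0.07],[0,0,0.0095,0,0,0,0.07],[0,0,0,0,0,0,0.07],[0,0,0,0,0,0,0.07],[0,0,0,0,0,0,0.07],[0,0,0,0,0,0,0.07]])

```text
clock: 22.82
position: [516.4, -100.2, 64.8]
eef_rot: [[-0.164, 0.986, 0.001], [0.986, 0.164, 0.0], [0.0, 0.001, -1.0]]
ft_force: [0.8, -0.4, -0.4]
gripper_width: 45.7
gripper_force: 5.7
```

```bash
python3 -c "import gap;gap.run(reps=2,yaw=-80.5)" | head -2; python3 - <<'E'
from h import *
seat=np.array([523.1,-141,40.8])
to([516.0,-99.3,64.3],Rb(0,0))
p=env.get_image("scene");q=np.round(proj(p,seat)).astype(int)
a=cv2.resize(p["frame"][q[1]-50:q[1]+40,q[0]-50:q[0]+50,::-1],None,fx=6,fy=6,interpolation=cv2.INTER_CUBIC).copy()
for X,c in((seat+20*N,(0,255,255)),(seat-20*N,(0,255,255)),(seat,(0,0,255))):
    u=(proj(p,X)-(q-50)+.5)*6;cv2.circle(a,tuple(np.round(u).astype(int)),2,c,-1)
p=env.get_image("top");q=np.round(proj(p,seat)).astype(int)
b=cv2.resize(p["frame"][q[1]-30:q[1]+30,q[0]-17:q[0]+16,::-1],None,fx=6,fy=6,interpolation=cv2.INTER_CUBIC)
b=cv2.copyMakeBorder(b,0,540-b.shape[0],0,0,cv2.BORDER_CONSTANT)
cv2.imwrite("pics/k.png",np.hstack([a,b]));print(a.shape,b.shape)
E
```

```text
px [6, 16] tip sep 40.36642161663575 skew -0.4172808465302418 mid along t 117.7620623246707 left 0.1407757173150325 | red 11 [313.1 359.8] 109.40380542294086 -21.017696101732778 w 45.99059378056107
px [8, 17] tip sep 40.132670630241414 skew -0.6618790610870969 mid along t 117.48735517162392 left 0.23044260969547023 | red 11 [313.1 359.8] 109.36083428702244 -20.968676639032488 w 45.83499754727207
t 22.9167 pos [ 516.3093 -100.1843   64.8322] w 45.83499754727207 5.707979276776314 F [ 0.4049  0.0628 -0.8333] 
 joints [-15.6058  24.3353 104.2593   0.0405  51.3539 -25.0638] 
 shift share [ 0.0018 -0.0003  0.0011]
 turn share [ 0.0003 -0.     -0.0004]
(540, 600, 3) (540, 198, 3)
```

View pics/k.png

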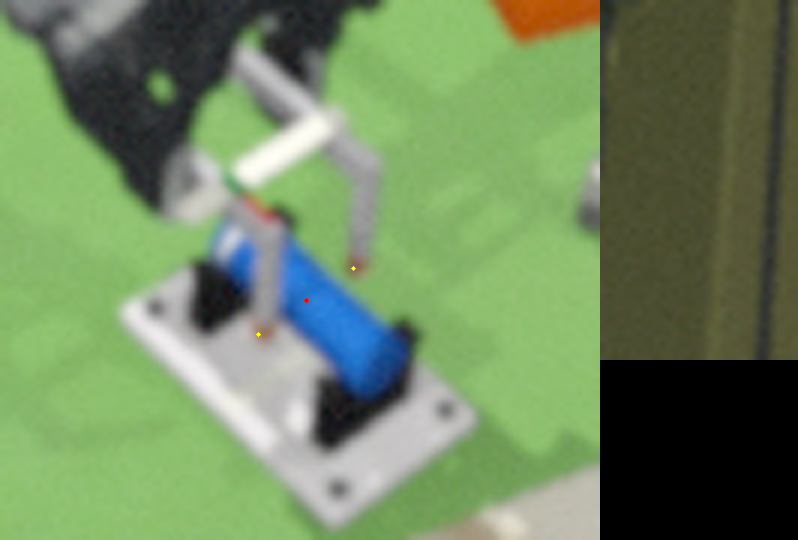

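The scene crop shows the cell in both saddles with one tip either side. The tips at (262, 333) and (357, 267) lie within a pixel of their targets, and the red pointer runs into the green band at (235, 187). The top view is hidden by the arm. Tip spacing is about 40.2 mm between centres, i.e. a 34 mm gap. I'll hand it in.

```bash
python3 -c "
from bench import env
print(env.job_done())"
```

```text
the job is handed in; nothing more can be done
None
```

I handed the job in at about 23 s: the cell lies in both saddles, and the tweezers are held with one tip either side of it at a measured gap of about 34 mm. No verdict came back, and at the end I could check only with the scene camera, because the arm hid the cradle from the top one.

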